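# Lock the larger sample case in the fume hood

## Task

The larger of the two stainless sample cases in the hood is shut but not yet locked. Turn the bar knob on its lid clockwise (seen from above) until you feel it drop into its hidden notch and the little pin beside it sinks into its collar; stop there and let go, with the pin staying down. Do not turn the knob of the smaller case.

Things in the scene. Friction and masses are not known exactly. Their poses are not given: they have to be found in the camera images.
- case: Larger case, the one to lock: shut brushed-steel box 190 (x) by 240 (y) mm, lid top 105 mm up; fixed. Origin: centre of its underside, on the table, z up. Upright knob axis at x -25, y 0 mm. Tell-tale pin at x +37, y 0 mm: 18 mm round head, its top 24 mm above the lid raised, 12 mm sunk. The notch's middle lies 35 to 66 degrees clockwise of the knob's start, unmarked, elsewhere every time.
- knob_grip (a point): Grip point of its black knob, on the axis 37 mm above the lid, turning with it: x along the bar, y across it, z up. Bar 50 long, 14 thick, 35 mm tall, top 49 mm above the lid, on a 48 mm round boss 14 mm high. Torque to turn: 0.06 N m, dipping to -0.1 (it pulls ahead) for 20 degrees into the notch, 0.06 over its 14 degree floor, 0.24 for 20 degrees up its far side; stop 54 degrees past its middle.
- pin (a joint): Spring-loaded tell-tale pin of the larger case, riding on the hidden cam that the knob turns. 0 = raised, not locked; 0.012 m = sunk 12 mm, head down on its collar, locked. It cannot be pushed down where there is no notch. Turned too far, it rises again over 20 degrees; the knob can then be turned back. Let go in the notch, the knob stays there.
- small_end (a point): White-marked end of the bar knob on the smaller case (125 by 160 mm, lid 75 mm up), on top of the bar, 24 mm from that knob's axis, 49 mm above that lid. This knob looks like the other one and turns easily; leave it as it is.

How it is judged:
By the outcome, as a careful person would: the job done as asked, in the order asked, and still so for the second after the job is handed in, with the robot touching nothing.
It also fails if it takes over 38 s, if anything falls off the work surface, if the arm or the gripper's body presses on something with over 40 N, if the wrist force passes 120 N, or if a joint passes its speed limit or range.

## Robot

A 6-joint arm with a two-finger parallel gripper is mounted at the origin on the work surface. World frame = base frame: x ahead of the robot, y to its left, z up, the work surface at z = 0. Lengths are in m, angles in rad, forces in N, time in s.
With the tool pointing down it reaches from about 0.275 to 0.975 m from the base axis. Payload 8.4 kg.
Tool frame: the origin (TCP) lies at the very end of the fingers, on their centre line; the grasp point (between the pads) lies 19 mm behind it; z points along the fingers, y is the direction in which the jaws open and shut (so a half turn about z gives the same grasp; the last joint's range is limited). The gripper opens to 92 mm and grips with 3 to 60 N. Pads are 20 mm wide; open, the fingers measure 128 mm over their backs; the gripper's body (75 mm by 189 mm) begins 69 mm behind the grasp point.
Start: joints at [-1.282, 0.353, 1.633, -0, 1.155, -0.002], TCP at [0.179, -0.599, 0.215] pointing down, gripper open.
Joint ranges: [-2.63, 2.63], [-0.92, 2.1], [0.06, 2.66], [-1.3, 4.44], [0, 2.69], [-3.02, 3.02]. Speed limits (rad/s): [2.22, 2.22, 2.79, 3.14, 3.14, 3.14].

## Interface

Orientations are given as [roll, pitch, yaw] about the fixed x, y, z axes, in that order (R = Rz(yaw) Ry(pitch) Rx(roll)).
In Python, from bench import readout, optics, job, nets gives the robot as it stands.
- The arm moves only by the tool jog_arm, never from a script. Its argument "plan" is a list of rows, each an object of numbers: "tx", "ty", "tz": the shift along the tool's x, y, z in units of 0.5 m (1.0 is 0.5 m); "yaw": the turn about the tool's z in units of 180 degrees (1.0 is 180 degrees). In form: [{"tx": .., "ty": .., "tz": .., "yaw": ..}, ...]. A call has exactly 8 rows; each row is the pose to reach, as a shift and turn from the pose commanded when the call began, along the tool's axes at that moment, turning the shorter way round; what a row does not reach only later rows make up. A row lasts 1/8 s, in which the tool goes at most 62.5 mm and 10.7 degrees, less where a joint would pass 70% of its speed; a pose out of reach is approached as far as the arm can. A call with a number of a shift or a turn outside -1 to 1 is refused whole. A call with a gripper value outside its range is refused whole. "fingers" is the finger opening in mm, from 0 to 91.9, set as the call begins (left out, the last holds). The fingers move at their own pace and stop on an object; "newtons" is the grip in N (left out, the last holds). Time passes only in rows, so rows that repeat a pose let the fingers close, or fill a call up. It gives the time, the measured TCP pose, the force and the opening at its end, in the units of the state.
- readout.sense(): the state, without advancing time (a new reading comes with each control period).
- optics.read_camera(name): name is "side" or "top" or "wrist"; returns a dict with "frame" (384x512x3 uint8, red, green, blue), "range_z" (384x512 float32, m along the optical axis (not along the pixel's ray), 0 where there is no reading), "intrinsics" (3x3 intrinsics, pixels), "position" and "orientation" of the camera in the world; the wrist camera has in their place "mount" (4x4, takes a point from camera to tool coordinates, whose origin is the TCP and whose axes are the flange's). Camera axes: x right, y up, looking along -z (the intrinsics and any distortion apply to the point x, -y, -z); pixel columns grow to the right and rows downward; lengths in m; the calibration is good to about 2 mm. A picture is of the moment at which its call begins: read the wrist's pose just before it.
- job.close_job(): hands the job in, once; it reports no verdict.
Trained networks look in a picture, given as the dict that the camera call returned (one of the last four; its "shot" number tells which), for a name from the list of things; names that differ only in an ending like _2 or _b are one class to them, and where a whole thing is asked for, a point or a joint stands for the part that bears it (a point fixed in the world has none). Each returns a list of dicts, best first, with "conf" (0 to 1); they miss things now and then, are a little off and sometimes report something else, mostly with a low value. They report only what shows in the picture. A call takes as long as a camera call.
- nets.trace(thing, picture): "pixels" (384x512 bool, what is visible of it) and "point" ([column, row] in pixels, amid what is visible of it).
The state is a dict: "time": time; "qpos": joint angles; "joint_vel": joint speeds; "tau": joint torques, N m; "eef_pos": TCP position; "tool_rot": TCP orientation; "contact_force": force on the tool from outside, world axes, zero at the start; "wrist_torque": the same for the moment, N m; "grip_width": finger opening in m.
Only numpy, scipy, OpenCV 4.12 (cv2) and the standard library are available. Lean on these libraries where they do the work, as an engineer would, in place of code of your own. Each camera call takes 0.05 s, during which the arm holds its last target.

## Working session

There is one attempt and no reset: what is moved stays moved. The work goes in short steps, Python scripts to look and compute and a tool call to move; the robot and the scene stay as the last step left them, time stands still between calls to the robot, and variables do not carry over. Pictures are saved under pics/ and viewed, and the job is handed in when it is done.

Besides the shell and the picture viewer there is one more tool, called after "Request:" as a command line: name --argument value ..., lists and objects as JSON in quotes. jog_arm: Moves the arm, as the interface text tells. Its arguments: {"type":"object","properties":{"plan":{"type":"array","items":{"type":"object","properties":{"tx":{"type":"number"},"ty":{"type":"number"},"tz":{"type":"number"},"yaw":{"type":"number"}}}},"fingers":{"type":"number"},"newtons":{"type":"number"}},"required":["plan"]}

```bash
ls; mkdir -p pics
cat > h.py <<'E'
import numpy as np, cv2
from bench import readout, optics, job, nets
from scipy.spatial.transform import Rotation as R
def campose(p, st=None):
    if 'mount' in p:
        T=np.eye(4);T[:3,3]=st['eef_pos'];T[:3,:3]=R.from_euler('xyz',st['tool_rot']).as_matrix()
        return T@np.array(p['mount'])
    T=np.eye(4);T[:3,3]=p['position'];o=np.array(p['orientation'])
    T[:3,:3]=o if o.shape==(3,3) else R.from_euler('xyz',o).as_matrix()
    return T
def cloud(p,st=None):
    K=np.array(p['intrinsics']);z=p['range_z'];v,u=np.mgrid[:384,:512]
    P=np.stack([(u-K[0,2])/K[0,0]*z,-(v-K[1,2])/K[1,1]*z,-z],-1)
    T=campose(p,st); W=P@T[:3,:3].T+T[:3,3]; W[z<=0]=np.nan
    return W
def save(p,n,s=1.5): cv2.imwrite('pics/'+n,cv2.resize(p['frame'][...,::-1],None,fx=s,fy=s,interpolation=cv2.INTER_CUBIC))
E
python3 - <<'E'
from h import *
s=readout.sense();print(s)
for n in ['top','side']:
    p=optics.read_camera(n);save(p,n+'0.png');print({k:v for k,v in p.items() if k not in('frame','range_z')})
    W=cloud(p)
    np.save(n+'.npy',W)
    for t in ['case','knob_grip','pin','small_end']:
        for d in nets.trace(t,p)[:3]:
            m=d['pixels'];q=W[m];print(n,t,d['conf'],d['point'],m.sum(),np.nanmedian(q,0).round(4),np.nanmin(q,0).round(3),np.nanmax(q,0).round(3))
E
```

```text
pics
{'time': 0.0, 'qpos': array([-1.28238689e+00,  3.53634947e-01,  1.63410563e+00, -4.13373770e-06,
        1.15519895e+00, -2.41486078e-03]), 'joint_vel': array([-2.54623187e-04,  1.30561702e-03, -1.15065978e-03,  3.84108170e-04,
       -4.27235660e-04, -7.77211651e-05]), 'tau': array([ 1.33948215e-03, -5.93838537e+01, -3.34212542e+01,  6.97534229e-02,
        2.33424181e-02, -9.79031324e-05]), 'eef_pos': array([ 0.17906689, -0.59829731,  0.21388413]), 'tool_rot': array([-3.14024577e+00,  5.27072411e-07,  2.90825969e-01]), 'contact_force': array([ 0.00553472,  0.24767641, -0.56199677]), 'wrist_torque': array([-0.0143177 , -0.04097612,  0.02440405]), 'grip_width': 0.09224606681996299}
{'intrinsics': array([[474.03450709,   0.        , 257.06110218],
       [  0.        , 474.03450709, 194.13468902],
       [  0.        ,   0.        ,   1.        ]]), 'position': array([ 0.39058378, -0.00541046,  0.94787843]), 'orientation': array([ 0.1745385 ,  0.02177481, -1.59183003]), 'shot': 1}
top case 0.57 [151.2, 194.4] 14762 [0.5478 0.2019 0.1061] [ 0.455  0.07  -0.002] [0.685 0.372 0.159]
[... 318 characters left out ...]
': array([[394.73085725,   0.        , 264.1297654 ],
       [  0.        , 394.73085725, 194.62903777],
       [  0.        ,   0.        ,   1.        ]]), 'position': array([ 0.27142341, -0.67845316,  0.61712462]), 'orientation': array([ 0.93874848, -0.00743101, -0.37105829]), 'shot': 2}
side case 0.94 [241.6, 163.7] 5947 [0.5337 0.129  0.1039] [ 0.453  0.066 -0.002] [0.728 0.537 0.156]
side knob_grip 0.79 [232.5, 138.3] 358 [0.5251 0.1996 0.1315] [0.504 0.181 0.109] [0.548 0.215 0.156]
side pin 0.45 [252.6, 135.2] 38 [0.5891 0.2055 0.1258] [0.582 0.2   0.105] [0.606 0.234 0.131]
side small_end 0.84 [323.9, 254.4] 652 [ 0.5625 -0.2382  0.1029] [ 0.541 -0.256  0.081] [ 0.591 -0.219  0.127]
```

View pics/top0.png

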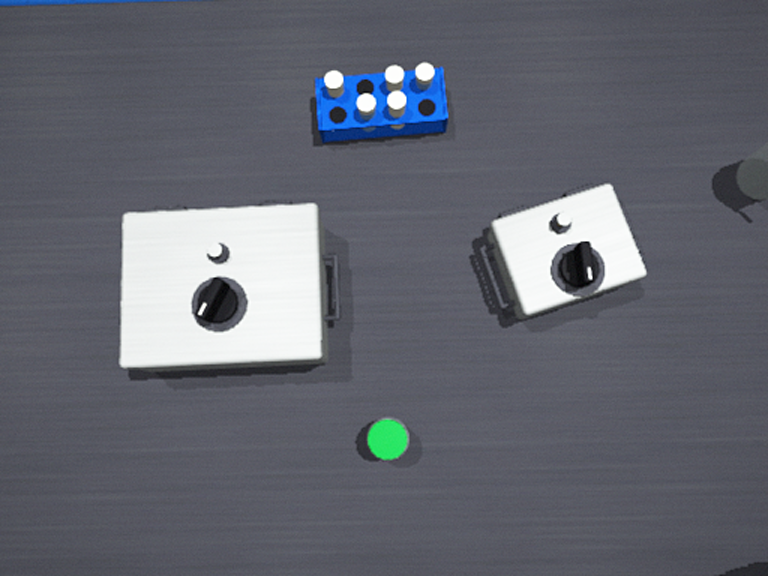

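View pics/side0.png

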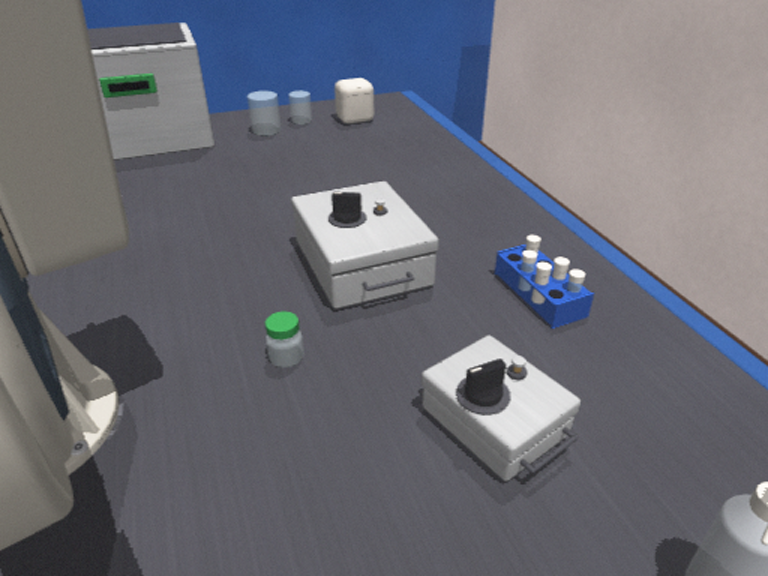

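Run:
```python
from h import *
for n in ['top','side']:
    W=np.load(n+'.npy');z=W[...,2]
    m=(abs(W[...,0]-.527)<.06)&(abs(W[...,1]-.2)<.06)&(z>.149)&(z<.17)
    q=W[m];print(n,m.sum(),q.min(0),q.max(0))
    r=cv2.minAreaRect((q[:,:2]*1000).astype(np.float32));print(r, q[:,2].mean())
    m=(abs(W[...,0]-.527)<.16)&(abs(W[...,1]-.2)<.2)&(abs(z-.105)<.005)
    print('lid',cv2.minAreaRect((W[m][:,:2]*1000).astype(np.float32)))
    m=(abs(W[...,0]-.59)<.016)&(abs(W[...,1]-.208)<.02)&(z>.12)&(z<.14);print('pin',W[m].mean(0),m.sum())
    m=(z>.17);print('high',m.sum(),np.nanmin(W[m],0),np.nanmax(W[m],0))
    m=(z>.17)&(abs(W[...,0]-.527)<.2)&(abs(W[...,1]-.2)<.25);print('near high',m.sum(), W[m][:5])
```

```text
top 246 [0.5050861  0.19412112 0.14939201] [0.55168994 0.22606799 0.15852662]
((528.4362182617188, 209.68504333496094), (15.312843322753906, 49.43004608154297), 63.73046112060547) 0.15454251354080448
lid ((553.74560546875, 210.55758666992188), (194.0823211669922, 244.16195678710938), 1.4371291399002075)
pin [0.59020156 0.21120885 0.12904896] 79Traceback (most recent call last):
  File "<stdin>", line 10, in <module>
    res = np.fmin.reduce(a, axis=axis, out=out, **kwargs)
ValueError: zero-size array to reduction operation fmin which has no identity
```

The top image shows the larger case on the left, with its knob at about (218,302) and its raised pin at (217,252). The smaller case is on the right. The bar, the lid fit and the pin all put the knob axis near (0.528, 0.210), with the bar at about 153.7° world yaw.

Request:
jog_arm --plan '[{"tx": 0.15, "ty": -0.18, "tz": -0.09, "yaw": -0.06}, {"tx": 0.567, "ty": -0.675, "tz": -0.09, "yaw": -0.38}, {"tx": 0.567, "ty": -0.675, "tz": -0.09, "yaw": -0.38}, {"tx": 0.567, "ty": -0.675, "tz": -0.09, "yaw": -0.38}, {"tx": 0.567, "ty": -0.675, "tz": -0.09, "yaw": -0.38}, {"tx": 0.567, "ty": -0.675, "tz": -0.09, "yaw": -0.38}, {"tx": 0.567, "ty": -0.675, "tz": -0.09, "yaw": -0.38}, {"tx": 0.567, "ty": -0.675, "tz": -0.09, "yaw": -0.38}]' --fingers 40 --newtons 25

```text
time: 1.5
eef_pos: [0.3551, -0.1912, 0.2601]
tool_rot: [3.14, -0.0, 1.49]
contact_force: [-0.2, -0.6, -0.6]
grip_width: 0.0403
```

```bash
cat >> h.py <<'E'
def go(x,y,z,yawdeg,s=None):
    s=s or readout.sense();M=R.from_euler('xyz',s['tool_rot']).as_matrix()
    d=M.T@(np.array([x,y,z])-s['eef_pos'])/.5
    Y=np.degrees(np.arctan2(M[1,0],M[0,0]));dy=(yawdeg-Y+180)%360-180
    print('t',s['time'],'pos',s['eef_pos'].round(4),'yaw',Y.round(2),'-> t',d.round(4),'yaw',round(-dy/180,4),'F',s['contact_force'].round(1),'M',s['wrist_torque'].round(3),'w',round(s['grip_width'],4),'q',s['qpos'].round(2))
E
python3 -c "
from h import *
go(.5285,.2097,.25,153.7)"
```

```text
t 1.5 pos [ 0.3551 -0.1912  0.2601] yaw 85.37 -> t [0.8272 0.2809 0.0207] yaw -0.3796 F [-0.2 -0.6 -0.6] M [-0.046 -0.022 -0.025] w 0.0403 q [-0.5  -0.06  2.02  0.    1.18 -0.42]
```

Request:
jog_arm --plan '[{"tx": 0.827, "ty": 0.281, "tz": 0.02, "yaw": -0.38}, {"tx": 0.827, "ty": 0.281, "tz": 0.02, "yaw": -0.38}, {"tx": 0.827, "ty": 0.281, "tz": 0.02, "yaw": -0.38}, {"tx": 0.827, "ty": 0.281, "tz": 0.02, "yaw": -0.38}, {"tx": 0.827, "ty": 0.281, "tz": 0.02, "yaw": -0.38}, {"tx": 0.827, "ty": 0.281, "tz": 0.02, "yaw": -0.38}, {"tx": 0.827, "ty": 0.281, "tz": 0.02, "yaw": -0.38}, {"tx": 0.827, "ty": 0.281, "tz": 0.02, "yaw": -0.38}]'

```text
time: 2.5
eef_pos: [0.5312, 0.2081, 0.2489]
tool_rot: [3.141, 0.0, 2.681]
contact_force: [0.5, -0.2, 0.3]
grip_width: 0.0398
```

Run:
```python
from h import *
s=readout.sense();p=optics.read_camera('wrist');save(p,'w1.png');W=cloud(p,s);z=W[...,2]
for t in ['knob_grip','pin']:
    for d in nets.trace(t,p)[:2]: print(t,d['conf'],d['point'],np.nanmedian(W[d['pixels']],0).round(4))
m=(abs(W[...,0]-.528)<.05)&(abs(W[...,1]-.21)<.05)&(z>.149)&(z<.17)
q=W[m];print(m.sum(),cv2.minAreaRect((q[:,:2]*1000).astype(np.float32)),np.median(q[:,2]))
go(.5285,.2097,.124,153.7)
```

```text
knob_grip 0.58 [251.6, 183.6] [0.5256 0.211  0.1205]
pin 0.72 [278.3, 234.8] [0.5875 0.2108 0.1288]
859 ((527.4169311523438, 210.19424438476562), (13.247627258300781, 48.97957992553711), 63.31892013549805) 0.15442822002088813
t 2.65 pos [0.5294 0.2044 0.2492] yaw 153.39 -> t [0.0062 0.0089 0.2503] yaw -0.0017 F [0.7 0.2 0.3] M [ 0.002 -0.128 -0.039] w 0.0399 q [ 0.37  0.23  1.72 -0.    1.19 -0.74]
```

View pics/w1.png

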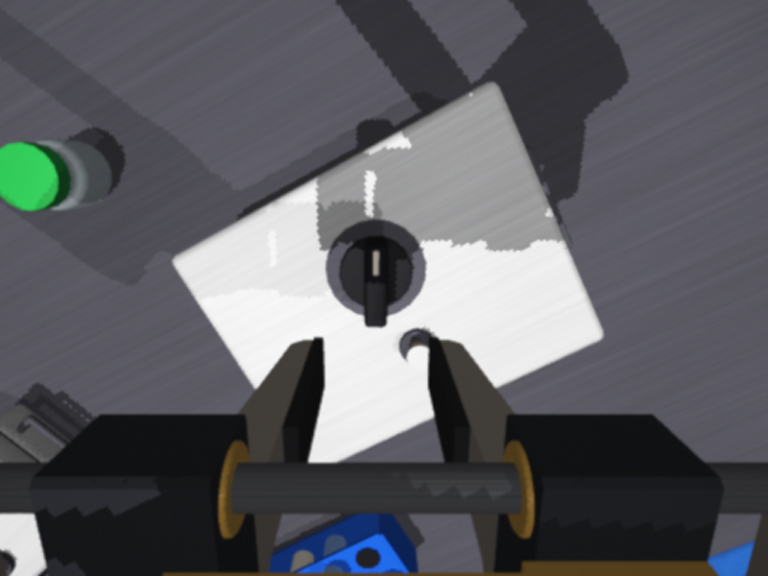

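The wrist view shows the knob bar upright at about (375,285), aligned with the jaws, and the raised pin at (415,345). I'll lower to just above the knob and recheck.

Request:
jog_arm --plan '[{"tx": 0.006, "ty": 0.009, "tz": 0.04, "yaw": 0}, {"tx": 0.006, "ty": 0.009, "tz": 0.08, "yaw": 0}, {"tx": 0.006, "ty": 0.009, "tz": 0.12, "yaw": 0}, {"tx": 0.006, "ty": 0.009, "tz": 0.15, "yaw": 0}, {"tx": 0.006, "ty": 0.009, "tz": 0.15, "yaw": 0}, {"tx": 0.006, "ty": 0.009, "tz": 0.15, "yaw": 0}, {"tx": 0.006, "ty": 0.009, "tz": 0.15, "yaw": 0}, {"tx": 0.006, "ty": 0.009, "tz": 0.15, "yaw": 0}]'

```text
time: 3.65
eef_pos: [0.5292, 0.2113, 0.1752]
tool_rot: [3.141, 0.001, 2.678]
contact_force: [-1.3, 0.4, 0.2]
grip_width: 0.0397
```

Run:
```python
from h import *
s=readout.sense();p=optics.read_camera('wrist');save(p,'w2.png');W=cloud(p,s);z=W[...,2]
m=(abs(W[...,0]-.528)<.05)&(abs(W[...,1]-.21)<.05)&(z>.149)&(z<.16)
q=W[m];print(m.sum(),cv2.minAreaRect((q[:,:2]*1000).astype(np.float32)),np.median(q[:,2]))
go(.528,.2099,.124,153.5)
```

```text
1539 ((527.4692993164062, 210.06248474121094), (13.710526466369629, 49.51368713378906), 62.84229278564453) 0.1544341664114432
t 3.7 pos [0.5291 0.2112 0.175 ] yaw 153.47 -> t [ 0.0009 -0.0034  0.102 ] yaw -0.0002 F [ 0.1 -0.  -0.4] M [ 0.014 -0.132 -0.036] w 0.04 q [ 0.38  0.31  1.79 -0.    1.04 -0.73]
```

View pics/w2.png

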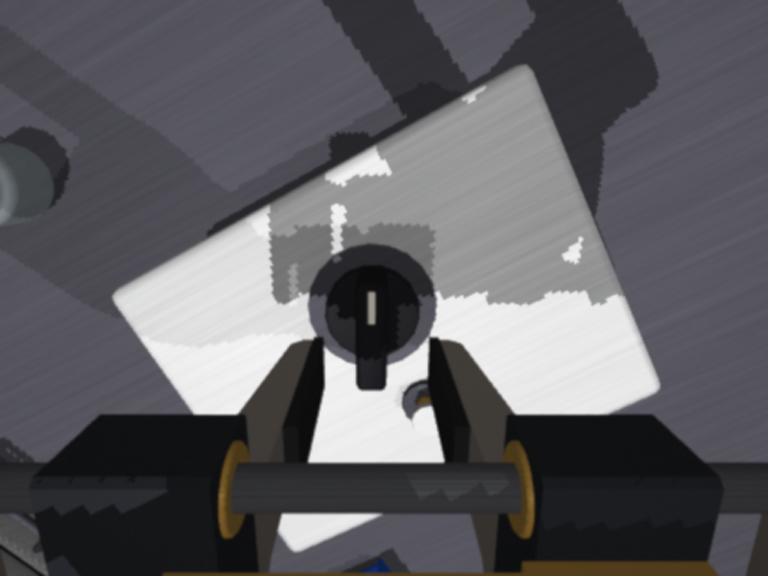

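Request:
jog_arm --plan '[{"tx": 0.001, "ty": -0.0035, "tz": 0.02, "yaw": 0}, {"tx": 0.001, "ty": -0.0035, "tz": 0.04, "yaw": 0}, {"tx": 0.001, "ty": -0.0035, "tz": 0.06, "yaw": 0}, {"tx": 0.001, "ty": -0.0035, "tz": 0.08, "yaw": 0}, {"tx": 0.001, "ty": -0.0035, "tz": 0.1, "yaw": 0}, {"tx": 0.001, "ty": -0.0035, "tz": 0.1, "yaw": 0}, {"tx": 0.001, "ty": -0.0035, "tz": 0.1, "yaw": 0}, {"tx": 0.001, "ty": -0.0035, "tz": 0.1, "yaw": 0}]'

```text
time: 4.7
eef_pos: [0.528, 0.2099, 0.125]
tool_rot: [3.141, 0.0, 2.678]
contact_force: [-0.7, 1.0, -0.2]
grip_width: 0.0402
```

Request:
jog_arm --plan '[{"yaw": 0}, {"yaw": 0}, {"yaw": 0}, {"yaw": 0}, {"yaw": 0}, {"yaw": 0}, {"yaw": 0}, {"yaw": 0}]' --fingers 0 --newtons 25

```text
invalid input at $.plan[0]: expected keys tx, ty, tz, yaw
```

```bash
cat > look.py <<'E'
from h import *
import sys
go(.528,.2099,.124,153.5)
s=readout.sense()
for n in sys.argv[2:]:
    p=optics.read_camera(n);save(p,n+sys.argv[1]+'.png',1.5);W=cloud(p,s)
    m=(abs(W[...,0]-.5905)<.008)&(abs(W[...,1]-.2115)<.008);q=W[m][:,2];print(n,'pin px',m.sum(),'z',np.sort(q[(q>.106)&(q<.135)])[-12:].round(4))
    for d in nets.trace('pin',p)[:2]: print(n,d['conf'],d['point'],np.nanmedian(W[d['pixels']],0).round(4))
E
python3 look.py a wrist top side
```

```text
t 4.7 pos [0.528  0.2099 0.125 ] yaw 153.46 -> t [0.    0.    0.002] yaw -0.0002 F [-0.7  1.  -0.2] M [-0.004 -0.142 -0.018] w 0.0402 q [ 0.38  0.37  1.84  0.    0.94 -0.73]
wrist pin px 116 z [0.116  0.116  0.1161 0.1162 0.1164 0.1165 0.1166 0.1167 0.1178 0.1179
 0.1181 0.1181]
wrist 0.45 [292.5, 305.2] [0.5852 0.2118 0.1147]
top pin px 98 z [0.1306 0.1308 0.1309 0.1309 0.131  0.1311 0.1313 0.1316 0.1321 0.1322
 0.1326 0.1339]
side pin px 36 z [0.1279 0.1281 0.1282 0.1283 0.1284 0.1287 0.1291 0.1292 0.1292 0.1295
 0.1297 0.1301]
side 0.58 [252.6, 134.0] [0.588  0.2042 0.1277]
```

View pics/wrista.png

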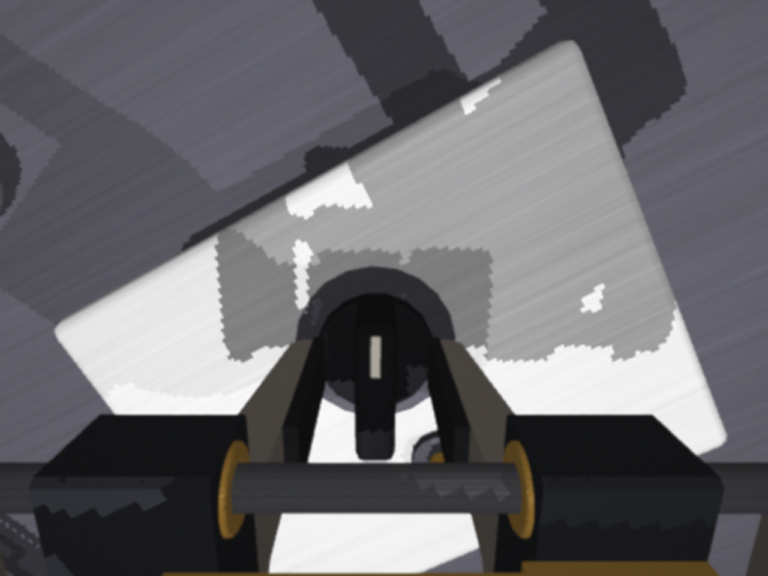

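View pics/sidea.png

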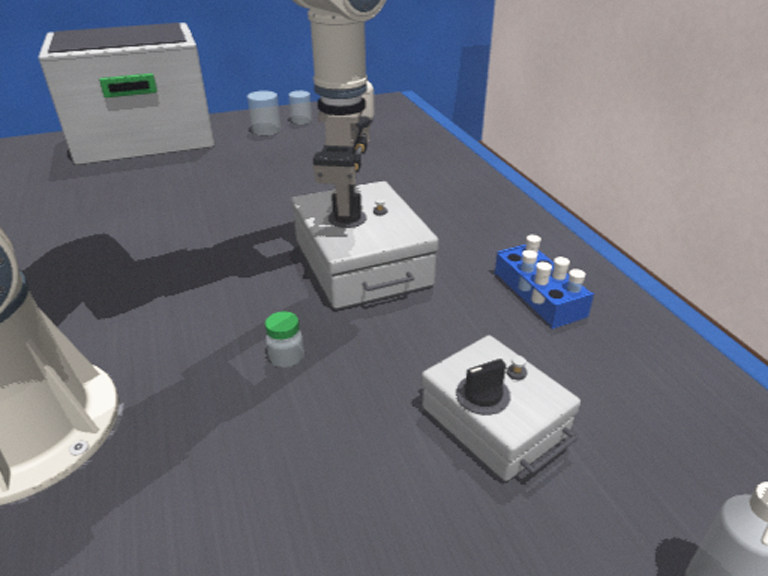

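The bar sits centred between the jaws. The side view shows the pin raised at (380,203), with its top near z = 0.129. Closing now.

Request:
jog_arm --plan '[{"tx": 0, "ty": 0, "tz": 0, "yaw": 0}, {"tx": 0, "ty": 0, "tz": 0, "yaw": 0}, {"tx": 0, "ty": 0, "tz": 0, "yaw": 0}, {"tx": 0, "ty": 0, "tz": 0, "yaw": 0}, {"tx": 0, "ty": 0, "tz": 0, "yaw": 0}, {"tx": 0, "ty": 0, "tz": 0, "yaw": 0}, {"tx": 0, "ty": 0, "tz": 0, "yaw": 0}, {"tx": 0, "ty": 0, "tz": 0, "yaw": 0}]' --fingers 0 --newtons 25

```text
time: 6.0
eef_pos: [0.5277, 0.2097, 0.1246]
tool_rot: [-3.141, -0.0, 2.678]
contact_force: [-1.1, 0.3, -0.1]
grip_width: 0.0139
```

```bash
python3 look.py b side
```

```text
t 6.0 pos [0.5277 0.2097 0.1246] yaw 153.46 -> t [-0.0004  0.0007  0.0011] yaw -0.0002 F [-1.1  0.3 -0.1] M [-0.121 -0.111 -0.213] w 0.0139 q [ 0.38  0.37  1.84 -0.    0.94 -0.73]
side pin px 36 z [0.1277 0.1277 0.1279 0.128  0.1282 0.1283 0.1287 0.1287 0.1291 0.1298
 0.13   0.13  ]
side 0.49 [251.9, 136.0] [0.589  0.2052 0.126 ]
```

Request:
jog_arm --plan '[{"tx": 0, "ty": 0, "tz": 0, "yaw": 0.015}, {"tx": 0, "ty": 0, "tz": 0, "yaw": 0.03}, {"tx": 0, "ty": 0, "tz": 0, "yaw": 0.045}, {"tx": 0, "ty": 0, "tz": 0, "yaw": 0.06}, {"tx": 0, "ty": 0, "tz": 0, "yaw": 0.075}, {"tx": 0, "ty": 0, "tz": 0, "yaw": 0.09}, {"tx": 0, "ty": 0, "tz": 0, "yaw": 0.09}, {"tx": 0, "ty": 0, "tz": 0, "yaw": 0.09}]'

```text
time: 7.1
eef_pos: [0.5278, 0.2098, 0.1246]
tool_rot: [3.141, -0.0, 2.397]
contact_force: [0.6, -0.1, -0.3]
grip_width: 0.0138
```

```bash
python3 look.py c side
```

```text
t 7.1 pos [0.5278 0.2098 0.1246] yaw 137.31 -> t [-0.0003  0.0004  0.0012] yaw -0.0899 F [ 0.6 -0.1 -0.3] M [ 0.039 -0.164 -0.169] w 0.0138 q [ 0.38  0.37  1.84  0.    0.94 -0.45]
side pin px 35 z [0.1277 0.1279 0.128  0.1283 0.1284 0.1288 0.1288 0.1289 0.1291 0.1291
 0.1292 0.1298]
side 0.5 [252.2, 133.9] [0.5891 0.2061 0.1275]
```

Request:
jog_arm --plan '[{"tx": 0, "ty": 0, "tz": 0, "yaw": 0.01}, {"tx": 0, "ty": 0, "tz": 0, "yaw": 0.02}, {"tx": 0, "ty": 0, "tz": 0, "yaw": 0.03}, {"tx": 0, "ty": 0, "tz": 0, "yaw": 0.04}, {"tx": 0, "ty": 0, "tz": 0, "yaw": 0.05}, {"tx": 0, "ty": 0, "tz": 0, "yaw": 0.06}, {"tx": 0, "ty": 0, "tz": 0, "yaw": 0.06}, {"tx": 0, "ty": 0, "tz": 0, "yaw": 0.06}]'

```text
time: 8.2
eef_pos: [0.5279, 0.2099, 0.1246]
tool_rot: [3.141, -0.0, 2.207]
contact_force: [2.3, 3.6, -2.2]
grip_width: 0.0138
```

```bash
python3 look.py d side
```

```text
t 8.2 pos [0.5279 0.2099 0.1246] yaw 126.46 -> t [-0.0001  0.0002  0.0012] yaw -0.1502 F [ 2.3  3.6 -2.2] M [ 0.458 -0.442  0.049] w 0.0138 q [ 0.38  0.37  1.84  0.    0.94 -0.26]
side pin px 37 z [0.1272 0.1273 0.1276 0.1277 0.1283 0.1283 0.1284 0.1289 0.1289 0.1289
 0.1291 0.1292]
side 0.52 [253.0, 134.6] [0.5894 0.2062 0.1264]
```

Request:
jog_arm --plan '[{"tx": 0, "ty": 0, "tz": 0, "yaw": 0.01}, {"tx": 0, "ty": 0, "tz": 0, "yaw": 0.02}, {"tx": 0, "ty": 0, "tz": 0, "yaw": 0.03}, {"tx": 0, "ty": 0, "tz": 0, "yaw": 0.035}, {"tx": 0, "ty": 0, "tz": 0, "yaw": 0.035}, {"tx": 0, "ty": 0, "tz": 0, "yaw": 0.035}, {"tx": 0, "ty": 0, "tz": 0, "yaw": 0.035}, {"tx": 0, "ty": 0, "tz": 0, "yaw": 0.035}]'

```text
time: 9.3
eef_pos: [0.5279, 0.2099, 0.1246]
tool_rot: [3.141, -0.0, 2.096]
contact_force: [3.4, 4.5, -4.0]
grip_width: 0.0138
```

```bash
python3 look.py e side wrist
```

```text
t 9.3 pos [0.5279 0.2099 0.1246] yaw 120.11 -> t [-0.0001  0.0002  0.0012] yaw -0.1855 F [ 3.4  4.5 -4. ] M [ 0.6   -0.663 -0.073] w 0.0138 q [ 0.38  0.37  1.84  0.    0.94 -0.15]
side pin px 70 z [0.126  0.1268 0.1268 0.1272 0.1272 0.1272 0.1272 0.1272 0.1275 0.1278
 0.1283 0.1291]
wrist pin px 251 z [0.1258 0.1259 0.1259 0.1259 0.126  0.1261 0.1263 0.1264 0.1265 0.127
 0.1271 0.1272]
```

View pics/wriste.png

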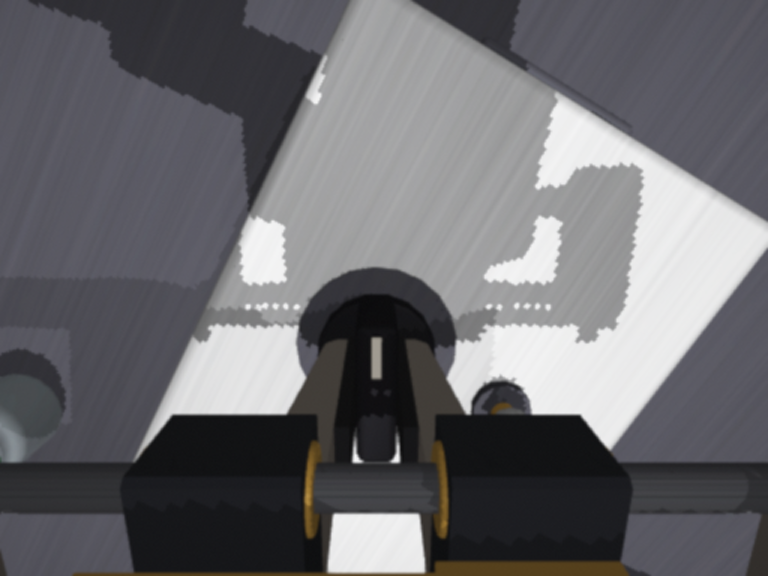

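View pics/sidee.png

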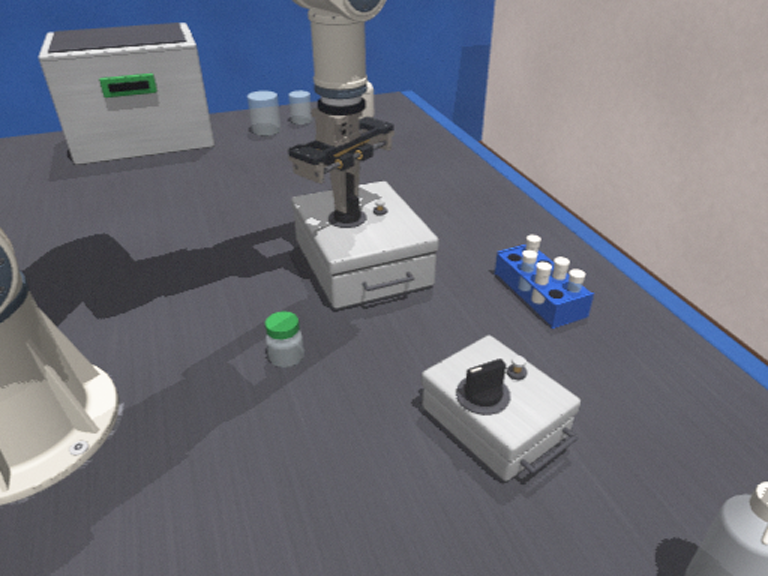

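The wrist view shows the bar still square between the pads after about 33° of turn. The pin, at (500,400) in the wrist view, has started to sink by 1–2 mm.

Request:
jog_arm --plan '[{"tx": 0, "ty": 0, "tz": 0, "yaw": 0.01}, {"tx": 0, "ty": 0, "tz": 0, "yaw": 0.02}, {"tx": 0, "ty": 0, "tz": 0, "yaw": 0.03}, {"tx": 0, "ty": 0, "tz": 0, "yaw": 0.04}, {"tx": 0, "ty": 0, "tz": 0, "yaw": 0.045}, {"tx": 0, "ty": 0, "tz": 0, "yaw": 0.045}, {"tx": 0, "ty": 0, "tz": 0, "yaw": 0.045}, {"tx": 0, "ty": 0, "tz": 0, "yaw": 0.045}]'

```text
time: 10.5
eef_pos: [0.5279, 0.2099, 0.1246]
tool_rot: [3.141, -0.0, 1.955]
contact_force: [4.3, 4.5, -3.8]
grip_width: 0.0139
```

```bash
python3 look.py f side wrist
```

```text
t 10.5 pos [0.5279 0.2099 0.1246] yaw 112.02 -> t [-0.0001  0.0001  0.0012] yaw -0.2305 F [ 4.3  4.5 -3.8] M [ 0.64  -0.744 -0.081] w 0.0139 q [ 0.38  0.37  1.84  0.    0.94 -0.01]
side pin px 75 z [0.1216 0.1217 0.1222 0.1223 0.1224 0.1225 0.1226 0.1227 0.1227 0.1228
 0.1228 0.1232]
wrist pin px 540 z [0.1239 0.124  0.124  0.1241 0.1241 0.1241 0.1241 0.1242 0.1242 0.1244
 0.1244 0.1245]
wrist 0.69 [345.2, 268.1] [0.5873 0.2146 0.1227]
```

Request:
jog_arm --plan '[{"tx": 0, "ty": 0, "tz": 0, "yaw": 0.01}, {"tx": 0, "ty": 0, "tz": 0, "yaw": 0.02}, {"tx": 0, "ty": 0, "tz": 0, "yaw": 0.03}, {"tx": 0, "ty": 0, "tz": 0, "yaw": 0.04}, {"tx": 0, "ty": 0, "tz": 0, "yaw": 0.045}, {"tx": 0, "ty": 0, "tz": 0, "yaw": 0.045}, {"tx": 0, "ty": 0, "tz": 0, "yaw": 0.045}, {"tx": 0, "ty": 0, "tz": 0, "yaw": 0.045}]'

```text
time: 11.7
eef_pos: [0.528, 0.2099, 0.1246]
tool_rot: [3.141, -0.0, 1.814]
contact_force: [3.6, 3.7, -4.1]
grip_width: 0.0139
```

```bash
python3 look.py g side wrist
```

```text
t 11.7 pos [0.528  0.2099 0.1246] yaw 103.91 -> t [-0.     -0.0001  0.0013] yaw -0.2755 F [ 3.6  3.7 -4.1] M [ 0.639 -0.755 -0.068] w 0.0139 q [0.38 0.37 1.84 0.   0.94 0.13]
side pin px 27 z [0.1165 0.1168 0.1174 0.1176 0.1176 0.1178 0.118  0.1182 0.1185 0.1186
 0.1188 0.1191]
wrist pin px 619 z [0.1191 0.1191 0.1192 0.1192 0.1192 0.1192 0.1192 0.1192 0.1193 0.1194
 0.1194 0.1195]
wrist 0.8 [345.5, 253.8] [0.5887 0.2123 0.1177]
```

Request:
jog_arm --plan '[{"tx": 0, "ty": 0, "tz": 0, "yaw": 0.01}, {"tx": 0, "ty": 0, "tz": 0, "yaw": 0.02}, {"tx": 0, "ty": 0, "tz": 0, "yaw": 0.03}, {"tx": 0, "ty": 0, "tz": 0, "yaw": 0.035}, {"tx": 0, "ty": 0, "tz": 0, "yaw": 0.035}, {"tx": 0, "ty": 0, "tz": 0, "yaw": 0.035}, {"tx": 0, "ty": 0, "tz": 0, "yaw": 0.035}, {"tx": 0, "ty": 0, "tz": 0, "yaw": 0.035}]'

```text
time: 12.9
eef_pos: [0.5281, 0.2099, 0.1247]
tool_rot: [3.141, -0.0, 1.704]
contact_force: [3.4, 3.9, -4.3]
grip_width: 0.0138
```

```bash
python3 look.py h side wrist
```

```text
t 12.9 pos [0.5281 0.2099 0.1247] yaw 97.62 -> t [-0.     -0.0002  0.0013] yaw -0.3104 F [ 3.4  3.9 -4.3] M [ 0.636 -0.77   0.002] w 0.0138 q [0.38 0.37 1.84 0.   0.94 0.24]
side pin px 30 z [0.1153 0.116  0.1163 0.1165 0.1167 0.1167 0.1168 0.117  0.1174 0.1174
 0.1179 0.1179]
side 0.71 [243.8, 162.8] [0.5336 0.1224 0.1036]
wrist pin px 623 z [0.1184 0.1185 0.1185 0.1185 0.1185 0.1186 0.1186 0.1186 0.1187 0.1187
 0.1187 0.1188]
wrist 0.8 [349.9, 245.2] [0.589  0.2124 0.1171]
```

The pin has levelled off and the torque has risen to the floor value. The floor seems to begin at about 50.6°, which puts its middle near 57.6°. One small step more.

Request:
jog_arm --plan '[{"tx": 0, "ty": 0, "tz": 0, "yaw": 0.005}, {"tx": 0, "ty": 0, "tz": 0, "yaw": 0.01}, {"tx": 0, "ty": 0, "tz": 0, "yaw": 0.01}, {"tx": 0, "ty": 0, "tz": 0, "yaw": 0.01}, {"tx": 0, "ty": 0, "tz": 0, "yaw": 0.01}, {"tx": 0, "ty": 0, "tz": 0, "yaw": 0.01}, {"tx": 0, "ty": 0, "tz": 0, "yaw": 0.01}, {"tx": 0, "ty": 0, "tz": 0, "yaw": 0.01}]'

```text
time: 14.1
eef_pos: [0.5281, 0.2099, 0.1246]
tool_rot: [3.141, -0.0, 1.672]
contact_force: [3.8, 4.3, -4.3]
grip_width: 0.014
```

```bash
python3 look.py i side wrist
```

```text
t 14.1 pos [0.5281 0.2099 0.1246] yaw 95.83 -> t [-0.     -0.0002  0.0012] yaw -0.3204 F [ 3.8  4.3 -4.3] M [ 0.661 -0.793  0.026] w 0.014 q [0.38 0.37 1.84 0.   0.94 0.27]
side pin px 30 z [0.1162 0.1164 0.1164 0.1168 0.1168 0.1171 0.1175 0.1176 0.1177 0.1179
 0.1184 0.1191]
wrist pin px 635 z [0.1183 0.1184 0.1184 0.1184 0.1184 0.1185 0.1185 0.1185 0.1186 0.1186
 0.1187 0.1187]
wrist 0.93 [351.4, 240.1] [0.5889 0.2123 0.117 ]
```

View pics/wristi.png

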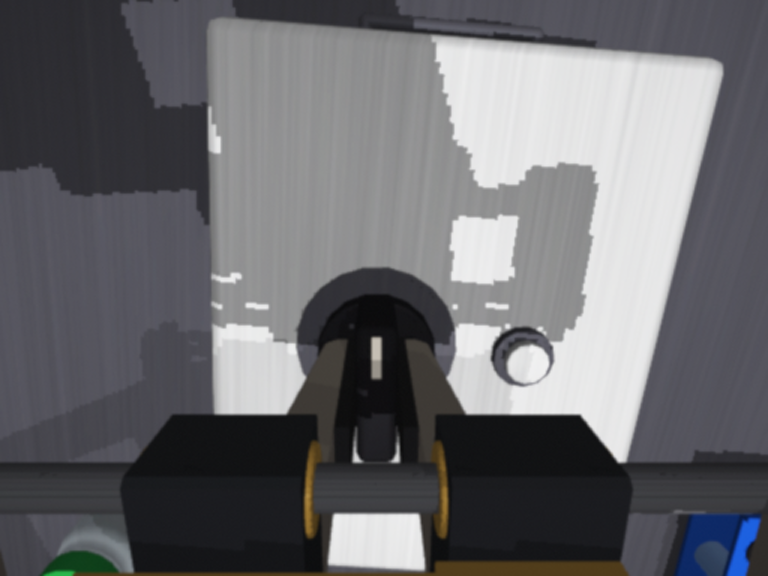

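The wrist view shows the pin head flush in its collar at (525,360), and its height has stopped changing. I'll open to just 30 mm so the fingers stay clear of the pin.

Request:
jog_arm --plan '[{"tx": 0, "ty": 0, "tz": 0, "yaw": 0}, {"tx": 0, "ty": 0, "tz": 0, "yaw": 0}, {"tx": 0, "ty": 0, "tz": 0, "yaw": 0}, {"tx": 0, "ty": 0, "tz": 0, "yaw": 0}, {"tx": 0, "ty": 0, "tz": 0, "yaw": 0}, {"tx": 0, "ty": 0, "tz": 0, "yaw": 0}, {"tx": 0, "ty": 0, "tz": 0, "yaw": 0}, {"tx": 0, "ty": 0, "tz": 0, "yaw": 0}]' --fingers 30

```text
time: 15.3
eef_pos: [0.5277, 0.2098, 0.1246]
tool_rot: [3.142, -0.0, 1.673]
contact_force: [-0.4, 1.2, -0.7]
grip_width: 0.03
```

Request:
jog_arm --plan '[{"tx": 0, "ty": 0, "tz": -0.02, "yaw": 0}, {"tx": 0, "ty": 0, "tz": -0.05, "yaw": 0}, {"tx": 0, "ty": 0, "tz": -0.09, "yaw": 0}, {"tx": 0, "ty": 0, "tz": -0.14, "yaw": 0}, {"tx": 0, "ty": 0, "tz": -0.2, "yaw": 0}, {"tx": 0, "ty": 0, "tz": -0.24, "yaw": 0}, {"tx": 0, "ty": 0, "tz": -0.24, "yaw": 0}, {"tx": 0, "ty": 0, "tz": -0.24, "yaw": 0}]'

```text
time: 16.3
eef_pos: [0.5274, 0.2096, 0.2443]
tool_rot: [-3.141, 0.0, 1.673]
contact_force: [-0.7, 0.4, -0.9]
grip_width: 0.0297
```

```bash
python3 look.py j side wrist top
python3 - <<'E'
from h import *
s=readout.sense();p=optics.read_camera('wrist');W=cloud(p,s);z=W[...,2]
m=(abs(W[...,0]-.528)<.05)&(abs(W[...,1]-.21)<.05)&(z>.149)&(z<.17)
print(cv2.minAreaRect((W[m][:,:2]*1000).astype(np.float32)))
E
```

```text
t 16.3 pos [0.5274 0.2096 0.2443] yaw 95.86 -> t [0.0005 0.0014 0.2406] yaw -0.3202 F [-0.7  0.4 -0.9] M [-0.044 -0.146  0.011] w 0.0297 q [0.38 0.24 1.73 0.   1.18 0.27]
side pin px 26 z [0.1162 0.1163 0.1164 0.1166 0.1167 0.1169 0.1169 0.1169 0.117  0.1173
 0.1176 0.1179]
wrist pin px 258 z [0.1188 0.1188 0.1188 0.1188 0.1189 0.1189 0.1191 0.1192 0.1192 0.1192
 0.1192 0.1194]
wrist 0.56 [315.2, 188.9] [0.5896 0.2122 0.1177]
top pin px 159 z [0.1189 0.1191 0.1192 0.1194 0.1195 0.1196 0.1197 0.1198 0.12   0.1202
 0.1202 0.1209]
top 0.38 [146.3, 167.0] [0.5905 0.2113 0.1174]
top 0.26 [386.8, 177.4] [ 0.5648 -0.2233  0.1042]
((528.0629272460938, 210.30023193359375), (13.199653625488281, 48.98444366455078), 5.626128673553467)
```

View pics/wristj.png

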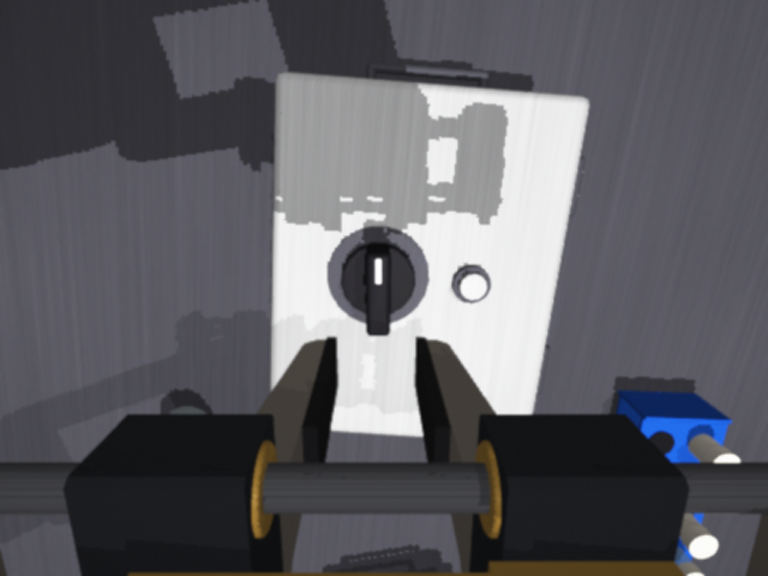

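View pics/sidej.png

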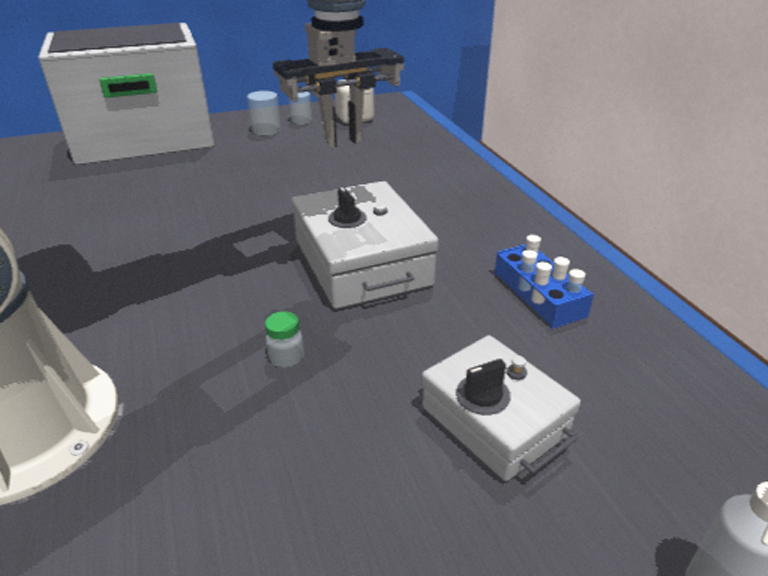

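The wrist view shows the knob free at (378,285) and the pin sunk at (471,284). In the side view the pin is flat at (380,210), the gripper is clear, and the smaller case is unchanged. Handing in.

```bash
python3 -c "
from h import *
print(job.close_job())"
```

```text
the job is handed in; nothing more can be done
None
```

The larger case is locked: I turned its knob about 57.6° clockwise until the pin sank, let go, and lifted the gripper clear. I handed the job in at about 16.6 s.

- **Pin:** after release all three cameras showed it down. The side and top cameras put its top about 12 mm below where it started, resting on its collar.
- **Knob:** it stayed where I left it, at about 95.6° world yaw. I judge that to be near the middle of the notch, because the pin stopped sinking about 7° earlier and the torque rose to the level expected on the notch floor.
- **Forces:** every reading stayed below about 8 N, and the reading was near zero after release.
- **Smaller case:** I didn't touch it, and it looks the same in the before and after side pictures.

One disagreement: close up, the wrist camera read the pin's top 1–2 mm higher than the side camera did. That is within calibration error. Some pin detections came back with low confidence, and one picked out the case instead of the pin, so I checked the pin in the pictures and depth readings as well.

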